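Switch off the slide hotplate and wedge its plate up off the front rests

ROBOT

A 6-joint arm with a two-finger parallel gripper is mounted at the origin on a cart in front of the work surface, level with it; the furniture and walls round the work are solid. World frame = base frame: x ahead of the robot, y to its left, z up, the work surface at z = 0. Lengths are in m, angles in degrees, forces in N, time in s.
With the tool pointing down it reaches from about 0.375 to 0.9 m from the base axis. Payload 3.1 kg.
Tool frame: the origin (TCP) lies midway between the tips of the shut fingers; the grasp point (between the pads) lies 19 mm behind it; z points along the fingers, y is the direction in which the jaws open and shut (so a half turn about z gives the same grasp; the last joint's range is limited). The gripper opens to 87 mm and grips with 3 to 60 N. Pads are 19 mm wide; open, the fingers measure 117 mm over their backs; the gripper's body (75 mm by 190 mm) begins 51 mm behind the grasp point.
Start: joints at [-82.592, 30.224, 82.088, -0, 67.689, -10.227], TCP at [0.189, -0.596, 0.187] pointing down, gripper open.
Joint ranges: [-176.69, 176.69], [-43.24, 126.21], [12.49, 139.97], [-82, 262], [0, 151.66], [-163.58, 163.58]. Speed limits (degrees/s): [159.86, 159.86, 180, 180, 180, 180].

INTERFACE

Orientations are given as a 3x3 rotation matrix whose columns are the frame's x, y, z axes.
In Python, from rig import bot, capture, get_calibration gives the robot as it stands.
- The arm moves only by the tool play_rows, never from a script. Its arguments are lists of equal length, an entry for each row: "fingers": the closure in counts, from 0 (fully open) to 255 (shut); "linear": the shift along the tool's x, y, z in mm, a list of three; "rot": the turn, a rotation vector about the tool's x, y, z in degrees, a list of three. A call has 1 to 20 rows; each row is the pose to reach, as a shift and turn from the pose commanded when the call began, along the tool's axes at that moment; what a row does not reach only later rows make up. A row lasts 1/10 s, in which the tool goes at most 50 mm and 8.59 degrees, less where a joint would pass 70% of its speed; a pose out of reach is approached as far as the arm can. A call with a gripper value outside its range is refused whole. The fingers move at their own pace and stop on an object; the grip force is fixed at half the most. Time passes only in rows, so rows that repeat a pose let the fingers close. It gives the time, the measured TCP pose, the force and the opening at its end, in the units of the state.
- bot.read_state(): the state, without advancing time (a new reading comes with each control period).
- capture(name): name is "side" or "top"; returns the picture (384x512x3 uint8, red, green, blue); there is no depth.
- get_calibration(name): a dict with "vfov" (degrees; the focal length in pixels is half the picture's height over the tangent of half this angle, whatever the lens; pixels are square), "cx", "cy" (the principal point, pixels), "dist" ([k1, k2, p1, p2, k3] as OpenCV has them; the pictures are not rectified), "camera_from_world" (4x4, takes a point from world to camera coordinates). Camera axes: x right, y down, z forward; pixel columns grow to the right and rows downward; lengths in m; the calibration is good to about 2 mm. A picture is of the moment at which its call begins. get_calibration takes no time and is no camera call.
- bot.hand_in(): hands the job in, once; it reports no verdict.
The state is a dict: "time_s": time; "joint_positions": joint angles; "qvel": joint speeds; "tau": joint torques, N m; "position": TCP position; "tcp_rot": TCP orientation; "force": force on the tool from outside, world axes, zero at the start; "moment": the same for the moment, N m; "opening": opening from 0.0 (shut) to 1.0 (fully open).
Only numpy, scipy, OpenCV 4.12 (cv2) and the standard library are available. Lean on these libraries where they do the work, as an engineer would, in place of code of your own. Each camera call takes 0.05 s, during which the arm holds its last target.

TASK

The rubber rests under the front of the slide hotplate's metal plate are due to be changed: first turn the selector on its white control pod to off (pointer at the white ring), then push the orange wedge, lying flat on the bench and thin end first, under the rolled front lip of the plate until the plate just lifts off its rests, by about 3 to 4 mm, and no more or the slides will slip. Finish while still gripping the wedge in place, so that the new rests can be fitted; do not touch the plate itself with the gripper, and leave the slides on it and everything else around undisturbed.

Things in the scene. Friction and masses are not known exactly. Their poses are not given: they have to be found in the camera images.
- hotplate: Slide hotplate, fixed, white and grey, 150 deep x 220 wide x 48 high. Origin on the bench under its middle; own x from front (lip) to rear (hinge), y to its left seen from the front. Metal plate over y -40 to 110 mm, top 36 high; control pod over y -110 to -45, top 46. Under the plate only two runners (y -27 and 97, 13 wide): between them the bench is free to 120 mm behind the lip.
- heat_plate: The bare aluminium plate of the hotplate, 0.7 to 1.2 kg, lying on two front rests and hinged along its rear edge (origin: middle of the hinge line, 30 mm above the bench; axes as the hotplate's). Level on its rests; tilts up when the lip is raised, falls back by its weight.
- front_lip (a point): Lowest point of the rolled front lip of the plate (a bead 8 mm thick, 140 mm across the front), mid-width. 9 mm above the bench while the plate lies on its rests (height less 9 mm = lift); 137 mm ahead of the hinge. The bead's front is 4 mm further forward. Axes as the plate's.
- selector_grip (a point): Centre of the selector's upright grip bar, on its vertical turning axis, 67 mm above the bench. Bar 12 mm thick, 36 long, from 56 to 78 mm above the bench, grey, white pointer line at one end, on a 38 mm disc over a black dial. Own x runs along the bar to the pointer end, y across the bar (grip along y).
- selector (a joint): Selector angle (rad), growing clockwise seen from above. Sprung detents: 0 = off (pointer at the white ring), 0.6 = low (small orange dot), 1.2 = high (large orange dot); starts at low or high. At 0 the pointer is 0.6 rad anticlockwise of the hotplate's own x. Stops at -0.04 and 1.24; about 0.1 N m to leave a detent; snaps to the nearest.
- wedge_grip (a point): Centre of the heel (grip block) of the orange wedge, 15 mm up when it lies flat. Heel 24 x 24 x 30 high, black ribs on its two sides (grip them, along y). Own x points to the thin end. Wedge 70 g, 94 long, 24 wide, flat below; its top rises 1 in 5, from 3 mm at the thin end to 17 mm where the heel begins, 70 mm back; it is 9 mm high 30 mm behind the thin end.
- wedge_tip (a point): Middle of the thin end of the wedge, on its underside (at bench height when it lies flat), 82 mm ahead of the heel's centre along the wedge's x.
- wedge: The same orange wedge; origin at the middle of its underside, x to the thin end, z up.
- slides: Stack of glass slides, 28 x 77 x 8 mm, lying loose on the metal plate; origin at the centre of its underside.
- cassette_tray: Bystander: card tray of filed blocks, 58 x 160 x 40 mm, at the right; origin at the centre of its underside.
- marker: Bystander: red and white marker pen, 135 mm long, at the left; origin at the centre of its underside.
- cassette_green: Bystander: green tissue cassette with a wax block, 29 x 40 x 12 mm, left; origin at the centre of its underside.
Things that resemble listed ones, but are neither listed nor needed, are in the scene too. Of the things shaped like the slides, the glass one is meant.

How it is judged (in metres and radians):
On the way, in this order (a step that is already met when the one before it is completed fails the run):
1. the selector stands at off while the plate still lies on its rests (value of joint selector below 0.12 rad and height (world z) of front_lip below 0.01 m), for 0.2 s.
2. the gripped wedge lifts the plate's front lip off its rests (height (world z) of front_lip above 0.0105 m and contact force between wedge and heat_plate above 0.8 N and contact force between the fingers and wedge above 1 N), for 0.2 s.
At the end, for the whole second after the job is handed in: Selector at off (within 0.12 rad); the lip 1.5 to 6.2 mm above its rest height, carried by the wedge (0.8 N or more), which lies flat on the bench (5 mm, 0.1 rad) and is gripped (1 N or more); all at rest, the gripper off the plate, the slides still on it (all of step 2 and value of joint selector below 0.12 rad and height (world z) of front_lip below 0.0152 m and height (world z) of wedge_grip below 0.02 m and angle between wedge's own z axis and vertical below 0.1 rad and contact force between each of the arm, the fingers and heat_plate below 0.5 N and linear speed of each of wedge, slides below 0.01 m/s and z of slides in the frame of heat_plate above 0.004 m); the arm keeps its last pose, push and grip.
It fails at once if the plate is lifted while the selector is not at off (height (world z) of front_lip above 0.0105 m and value of joint selector above 0.2 rad).
It fails at once if the plate is lifted far off its rests (over 9 mm) (height (world z) of front_lip above 0.018 m).
It fails at once if the gripper or arm touches the metal plate (contact force between any of the fingers, the arm and heat_plate above 1.5 N).
It fails at once if the slides on the plate are disturbed (shifted by over 20 mm) (distance of slides from where it was at the start of the episode above 0.02 m).
It fails at once if a bystander is moved by over 20 mm (distance of any of cassette_tray, marker, cassette_green from where it was at the start of the episode above 0.02 m).
It also fails if it takes over 64 s, if anything falls off the work surface, if the arm or the gripper's body presses on something with over 40 N, if the wrist force passes 120 N, or if a joint passes its speed limit or range.

## Working session

There is one attempt and no reset: what is moved stays moved. The work goes in short steps, Python scripts to look and compute and a tool call to move; the robot and the scene stay as the last step left them, time stands still between calls to the robot, and variables do not carry over. Pictures are saved under pics/ and viewed, and the job is handed in when it is done.

Besides the shell and the picture viewer there is one more tool, called after "Call:" as name(argument=value, ...), one argument or row to a line, values as JSON. play_rows: Moves the arm, as the interface text tells. Its arguments: {"type":"object","properties":{"fingers":{"type":"array"},"linear":{"type":"array"},"rot":{"type":"array"}},"required":["fingers","linear","rot"]}

```bash
ls; mkdir -p pics; python3 - <<'E'
from rig import bot,capture,get_calibration
import cv2
for n in("side","top"):
    im=capture(n); cv2.imwrite(f"pics/{n}0.png",im[:,:,::-1]); c=get_calibration(n); print(n,c)
print(bot.read_state())
E
```

```text
pics
side {'vfov': 52.440845453289974, 'cx': 251.3412339241662, 'cy': 197.20768699372354, 'dist': array([-0.06963717,  0.        ,  0.        ,  0.        ,  0.        ]), 'camera_from_world': array([[-0.94984629, -0.31242814,  0.01344157,  0.56206853],
       [-0.14495265,  0.40178528, -0.90418876,  0.0872997 ],
       [ 0.27709339, -0.86078874, -0.42692154,  1.01671719],
       [ 0.        ,  0.        ,  0.        ,  1.        ]])}
top {'vfov': 56.97960690210492, 'cx': 254.23961199041287, 'cy': 192.15688476069374, 'dist': array([-0.03810599,  0.        ,  0.        ,  0.        ,  0.        ]), 'camera_from_world': array([[-0.13661752, -0.99062328, -0.00108545,  0.21821842],
       [-0.96965448,  0.1339498 , -0.20451808,  0.54735007],
       [ 0.20274577, -0.02688825, -0.97886218,  0.96543271],
       [ 0.        ,  0.        ,  0.        ,  1.        ]])}
{'time_s': 0.1, 'joint_positions': array([-8.25935205e+01,  3.02728502e+01,  8.21494974e+01, -1.56456907e-03,
        6.76894763e+01, -1.02289171e+01]), 'qvel': array([ 0.09257216, -0.16922435, -0.19991471, -0.04377429, -0.05359116,
        0.04567723]), 'tau': array([-3.75878317e-04, -4.40988028e+01, -1.77150178e+01,  6.36044028e-02,
        5.34323137e-02, -2.61800812e-05]), 'position': array([ 0.18925612, -0.59488817,  0.18617551]), 'tcp_rot': array([[ 9.53000582e-01,  3.02968339e-01, -2.76640303e-04],
       [ 3.02968295e-01, -9.52998677e-01,  1.93215307e-03],
       [ 3.21743363e-04, -1.92515624e-03, -9.99998095e-01]]), 'force': array([-0.52158782, -0.2788607 , -0.18905354]), 'moment': array([0.00921969, 0.02520843, 0.02537937]), 'opening': 0.9982599660067325}
```

View pics/side0.png

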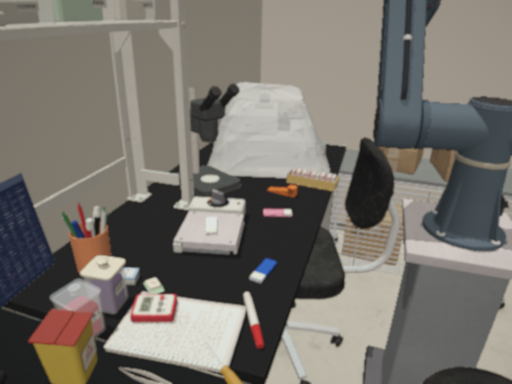

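View pics/top0.png

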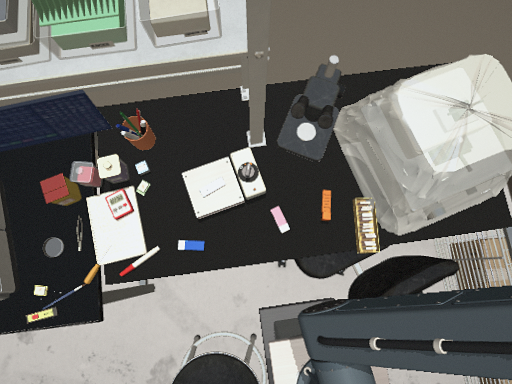

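```bash
python3 - <<'E'
import cv2,numpy as np
a=cv2.imread("pics/top0.png")[135:260,165:390]; cv2.imwrite("pics/top0c.png",cv2.resize(a,None,fx=3.5,fy=3.5,interpolation=cv2.INTER_CUBIC))
a=cv2.imread("pics/side0.png")[160:290,160:345]; cv2.imwrite("pics/side0c.png",cv2.resize(a,None,fx=4,fy=4,interpolation=cv2.INTER_CUBIC))
E
```

```text
(no output)
```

View pics/top0c.png

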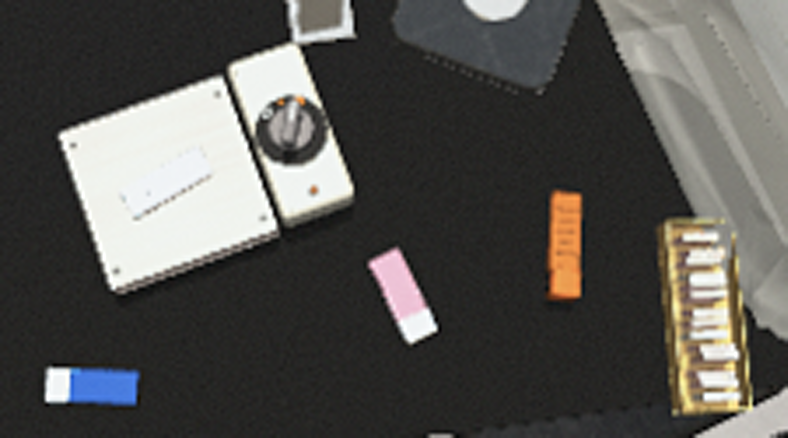

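View pics/side0c.png

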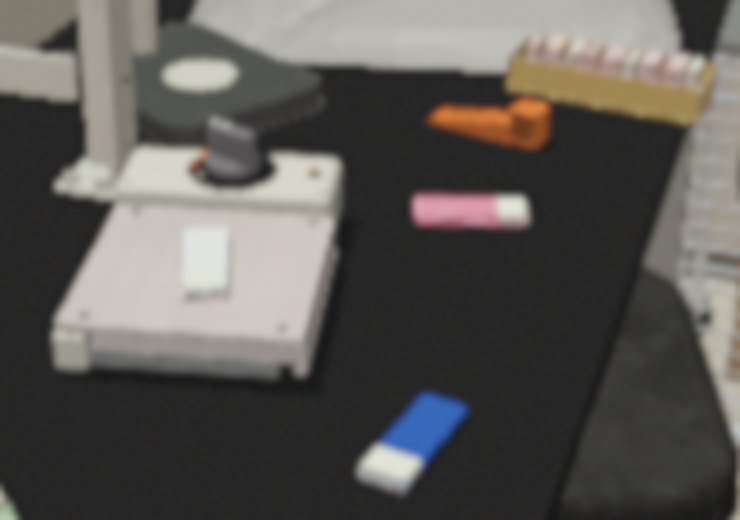

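```bash
cat >h.py <<'E'
import numpy as np,cv2
from rig import bot,capture,get_calibration
def K(c):
    f=192/np.tan(np.radians(c["vfov"]/2)); return np.array([[f,0,c["cx"]],[0,f,c["cy"]],[0,0,1.]])
def ray(n,p):
    c=get_calibration(n); u=cv2.undistortPoints(np.array(p,float).reshape(1,1,2),K(c),np.array(c["dist"]))[0,0]
    T=c["camera_from_world"];R=T[:3,:3];return -R.T@T[:3,3],R.T@np.array([u[0],u[1],1.])
def onz(n,p,z):
    o,d=ray(n,p); return o+d*(z-o[2])/d[2]
def tri(p1,p2):
    o,d=ray("top",p1);q,e=ray("side",p2)
    A=np.stack([d,-e],1);s,t=np.linalg.lstsq(A,q-o,rcond=None)[0]
    a=o+s*d;b=q+t*e;return (a+b)/2,np.linalg.norm(a-b)
def proj(n,X):
    c=get_calibration(n);T=c["camera_from_world"]
    return cv2.projectPoints(np.array(X,float).reshape(-1,1,3),cv2.Rodrigues(T[:3,:3])[0],T[:3,3],K(c),np.array(c["dist"]))[0][:,0]
def omask(im,roi):
    h=cv2.cvtColor(im,cv2.COLOR_RGB2HSV);m=cv2.inRange(h,(4,150,90),(18,255,255))
    z=np.zeros_like(m);x0,y0,x1,y1=roi;z[y0:y1,x0:x1]=m[y0:y1,x0:x1];return z
E
python3 - <<'E'
from h import *
t=cv2.imread("pics/top0.png")[:,:,::-1].copy();s=cv2.imread("pics/side0.png")[:,:,::-1].copy()
m=omask(t,(310,180,340,230));c=max(cv2.findContours(m,0,2)[0],key=cv2.contourArea)
r=cv2.minAreaRect(c);print("wedge top rect",r);b=cv2.boxPoints(r);print(b)
for p in b: print([np.round(onz("top",p,z),4) for z in (0,.003,.03)])
ms=omask(s,(260,175,305,205));c=max(cv2.findContours(ms,0,2)[0],key=cv2.contourArea);print(cv2.boundingRect(c))
print(cv2.approxPolyDP(c,1.2,True)[:,0].tolist())
# hotplate white mask corners
h=cv2.cvtColor(t,cv2.COLOR_RGB2HSV);mw=cv2.inRange(h,(0,0,150),(180,70,255));z=np.zeros_like(mw);z[140:222,178:270]=mw[140:222,178:270]
cs=sorted(cv2.findContours(z,0,2)[0],key=cv2.contourArea)[-2:]
for c in cs: r=cv2.minAreaRect(c);print(r,cv2.boxPoints(r).tolist(),cv2.contourArea(c))
def up(im,x0,y0,x1,y1,f,n):cv2.imwrite(n,cv2.resize(im[y0:y1,x0:x1,::-1],None,fx=f,fy=f,interpolation=cv2.INTER_CUBIC))
up(t,225,140,275,200,10,"pics/sel_t.png");up(s,165,180,255,260,8,"pics/hp_s.png")
E
```

```text
wedge top rect ((325.5, 204.5), (9.0, 31.0), -0.0)
[[321. 220.]
 [321. 189.]
 [330. 189.]
 [330. 220.]]
[array([ 0.4716, -0.0474,  0.    ]), array([ 0.4713, -0.0468,  0.003 ]), array([ 0.4685, -0.0413,  0.03  ])]
[array([ 0.5656, -0.0641,  0.    ]), array([ 0.565 , -0.0634,  0.003 ]), array([ 0.5599, -0.0575,  0.03  ])]
[array([ 0.5618, -0.0915,  0.    ]), array([ 0.5613, -0.0907,  0.003 ]), array([ 0.5562, -0.0841,  0.03  ])]
[array([ 0.4678, -0.0743,  0.    ]), array([ 0.4675, -0.0736,  0.003 ]), array([ 0.4649, -0.0674,  0.03  ])]
(267, 184, 31, 13)
[[297, 186], [293, 184], [286, 187], [270, 186], [267, 190], [283, 195], [294, 196], [296, 194]]
((249.87554931640625, 155.18341064453125), (26.40071678161621, 42.47478103637695), 52.594642639160156) [[224.98690795898438, 157.59825134277344], [258.7270812988281, 131.7969512939453], [274.7641906738281, 152.76856994628906], [241.02401733398438, 178.5698699951172]] 396.5
((212.38687133789062, 186.31385803222656), (47.33141326904297, 50.407100677490234), 70.01689147949219) [[180.6131591796875, 172.68612670898438], [227.98541259765625, 155.4598388671875], [244.16058349609375, 199.94158935546875], [196.788330078125, 217.16787719726562]] 2280.5
```

View pics/sel_t.png

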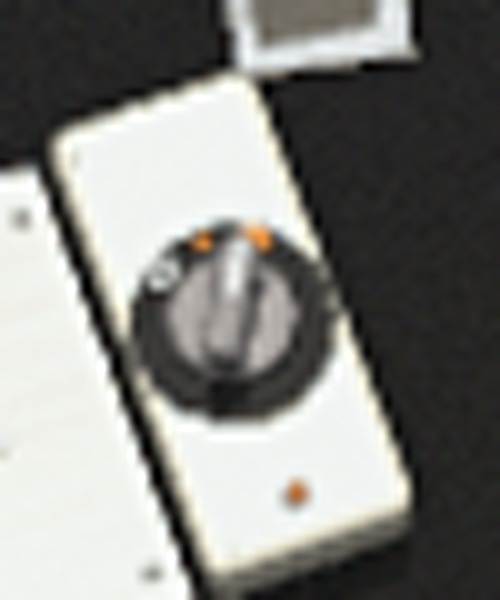

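View pics/hp_s.png

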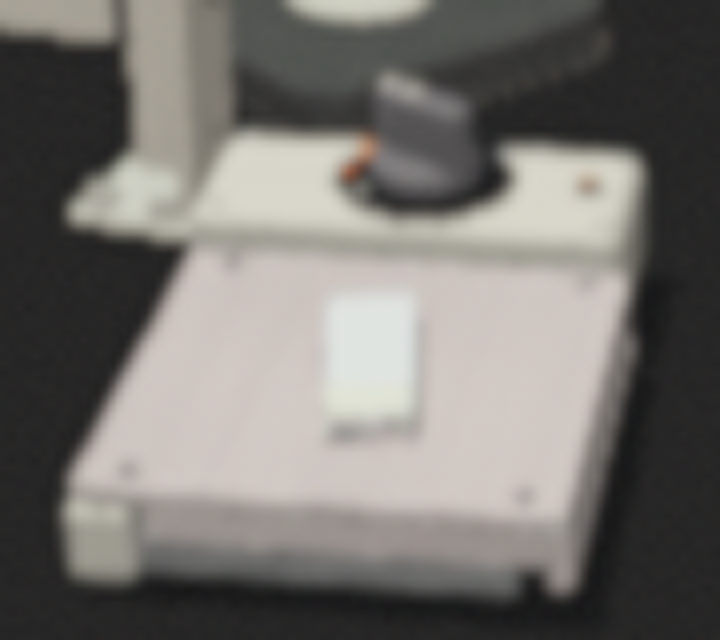

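```bash
python3 - <<'E'
from h import *
P=lambda x,y:(225+x/10-.5,140+y/10-.5); S=lambda x,y:(165+x/8-.5,180+y/8-.5)
ang=lambda a,b:np.degrees(np.arctan2(b[1]-a[1],b[0]-a[0]))
bl,tl,tr,br=[onz("top",p,.036) for p in [(196.8,217.2),(180.6,172.7),(228,155.5),(244.2,199.9)]]
for n,v in zip("bl tl tr br".split(),(bl,tl,tr,br)):print(n,np.round(v,4))
print("yaw",ang(bl,tl),ang(br,tr),ang(br,bl)-90,ang(tr,tl)-90,np.linalg.norm(bl-tl),np.linalg.norm(br-bl))
pc=[onz("top",P(*p),.046) for p in [(205,575),(50,135),(240,72),(408,510)]]
print("pod",np.round(pc,4),ang(pc[0],pc[1]),ang(pc[3],pc[2]))
head=onz("top",P(238,238),.078);tail=onz("top",P(226,358),.078)
print("bar",head,tail,ang(tail,head),(head+tail)/2)
d=lambda x,y:onz("top",P(x,y),.048)
dc=d(233,320);print("dial c",dc,[ang(dc,d(*q)) for q in [(165,272),(204,243),(258,238)]])
dd=onz("top",P(230,322),.056);print("disc c",dd)
print("side tri head",tri(P(238,238),S(390,78)),"tail",tri(P(226,358),S(468,105)))
hs=onz("side",S(390,80),.078);ts=onz("side",S(468,105),.078);print(hs,ts,ang(ts,hs),np.linalg.norm(hs-ts))
print("cam nadir top",ray("top",(0,0))[0],"side",ray("side",(0,0))[0])
E
```

```text
bl [0.5255 0.3165 0.036 ]
tl [0.6653 0.3507 0.036 ]
tr [0.6991 0.2037 0.036 ]
br [0.5574 0.1731 0.036 ]
yaw 13.740256062419586 12.186646532394061 12.545536472212888 12.931559902858595 0.14398218769250803 0.146882043817956
pod [[0.5637 0.1697 0.046 ]
 [0.7029 0.198  0.046 ]
 [0.7148 0.1391 0.046 ]
 [0.5747 0.1083 0.046 ]] 11.5037278129765 12.37622756858612
bar [0.65400577 0.14725737 0.078     ] [0.61915303 0.15539787 0.078     ] -13.146795662506628 [0.6365794  0.15132762 0.078     ]
dial c [0.63813301 0.15140786 0.048     ] [np.float64(46.07091034414012), np.float64(12.34306748231327), np.float64(-24.073262136185406)]
disc c [0.63548648 0.15249617 0.056     ]
side tri head (array([0.65215908, 0.14706401, 0.0810372 ]), np.float64(0.0018976385327318462)) tail (array([0.6192903 , 0.15555986, 0.079522  ]), np.float64(0.001069855012362532))
[0.65317106 0.1426058  0.078     ] [0.62116512 0.15237058 0.078     ] -16.966576314621236 0.03346239039868612
cam nadir top [0.36481551 0.16881361 1.05720542] side [0.26480741 1.015709   0.5054388 ]
```

```bash
python3 - <<'E'
from h import *
t=cv2.imread("pics/top0.png");s=cv2.imread("pics/side0.png")
cv2.imwrite("pics/post_t.png",cv2.resize(t[30:160,215:305],None,fx=4.5,fy=4.5,interpolation=cv2.INTER_CUBIC))
cv2.imwrite("pics/post_s.png",cv2.resize(s[0:220,110:260],None,fx=2.7,fy=2.7,interpolation=cv2.INTER_CUBIC))
for p in [(240,147),(248,147),(266,146)]:print(np.round(onz("top",p,.0),3))
E
```

```text
[0.733 0.164 0.   ]
[0.73  0.139 0.   ]
[0.725 0.083 0.   ]
```

View pics/post_t.png

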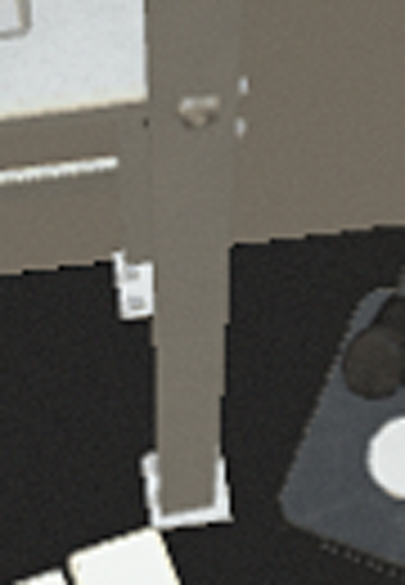

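View pics/post_s.png

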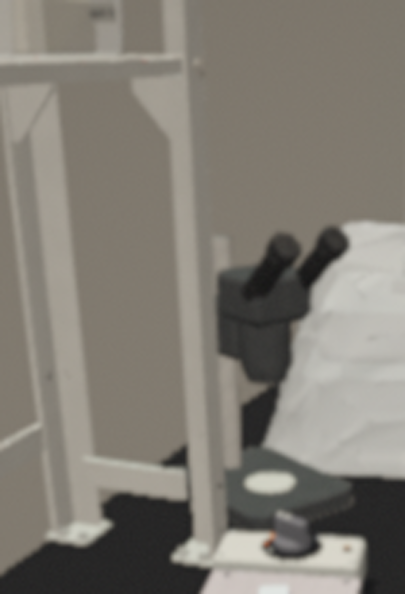

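```bash
python3 - <<'E'
from h import *
for p in [(210,170),(250,174),(300,174),(328,174),(325,150),(304,95)]:print(p,np.round(onz("side",p,.0),3),np.round(onz("side",p,.2),3))
print("top")
for p in [(390,233),(335,130),(512,215),(356,200),(378,252)]:print(p,np.round(onz("top",p,0),3),np.round(onz("top",p,.04),3),np.round(onz("top",p,.15),3))
E
```

```text
(210, 170) [ 0.802 -0.169  0.   ] [0.589 0.3   0.2  ]
(250, 174) [ 0.656 -0.181  0.   ] [0.501 0.292 0.2  ]
(300, 174) [ 0.492 -0.242  0.   ] [0.402 0.256 0.2  ]
(328, 174) [ 0.399 -0.276  0.   ] [0.346 0.235 0.2  ]
(325, 150) [ 0.449 -0.541  0.   ] [0.376 0.075 0.2  ]
(304, 95) [ 0.769 -1.718  0.   ] [ 0.57  -0.636  0.2  ]
top
(390, 233) [ 0.404 -0.246  0.   ] [ 0.403 -0.231  0.04 ] [ 0.399 -0.187  0.15 ]
(335, 130) [ 0.749 -0.142  0.   ] [ 0.734 -0.13   0.04 ] [ 0.694 -0.098  0.15 ]
(512, 215) [ 0.404 -0.635  0.   ] [ 0.403 -0.605  0.04 ] [ 0.399 -0.521  0.15 ]
(356, 200) [ 0.517 -0.164  0.   ] [ 0.511 -0.151  0.04 ] [ 0.496 -0.117  0.15 ]
(378, 252) [ 0.354 -0.199  0.   ] [ 0.354 -0.185  0.04 ] [ 0.356 -0.147  0.15 ]
```

Call:
play_rows(
  fingers=[90, 90, 90, 90, 90, 90, 90, 90, 90, 90, 90, 90, 90, 90, 90, 90, 90, 90, 90, 90],
  linear=[
    [26, -39, 0],
    [52, -78, 0],
    [78, -117, 0],
    [104, -156, 0],
    [130, -195, 0],
    [156, -234, 0],
    [182, -273, 0],
    [215, -305, 0],
    [250, -340, 0],
    [290, -380, 0],
    [330, -417, 0],
    [362, -448, 0],
    [394, -478, 0],
    [440, -495, 0],
    [485, -512, 0],
    [530, -529, 0],
    [575, -546, 0],
    [620, -563, 0],
    [652, -576, 0],
    [652, -576, 0],
  ],
  rot=[
    [0, 0, 0],
    [0, 0, 0],
    [0, 0, 0],
    [0, 0, 0],
    [0, 0, 0],
    [0, 0, 0],
    [0, 0, 0],
    [0, 0, 0],
    [0, 0, 5],
    [0, 0, 10],
    [0, 0, 15],
    [0, 0, 20],
    [0, 0, 25],
    [0, 0, 30],
    [0, 0, 35],
    [0, 0, 39.6],
    [0, 0, 39.6],
    [0, 0, 39.6],
    [0, 0, 39.6],
    [0, 0, 39.6],
  ],
)

```text
time_s: 2.1
position: [0.6394, 0.1539, 0.1861]
tcp_rot: [[0.929, -0.371, 0.003], [-0.371, -0.929, 0.001], [0.002, -0.002, -1.0]]
force: [-1.4, -0.7, 0.3]
opening: 0.646
```

```bash
python3 - <<'E'
from h import *
s=bot.read_state();print(s["time_s"],s["position"],s["tcp_rot"],s["joint_positions"],s["opening"],s["force"])
cv2.imwrite("pics/t1.png",cv2.resize(capture("top")[80:230,170:320,::-1],None,fx=4,fy=4,interpolation=cv2.INTER_CUBIC))
cv2.imwrite("pics/s1.png",cv2.resize(capture("side")[60:260,120:300,::-1],None,fx=3,fy=3,interpolation=cv2.INTER_CUBIC))
E
```

```text
2.1 [0.63939655 0.15392166 0.18614413] [[ 0.92856956 -0.37114828  0.00274314]
 [-0.37115252 -0.92857111  0.0012256 ]
 [ 0.00209232 -0.00215617 -0.99999549]] [3.78698509e+00 3.27799890e+01 7.72673124e+01 6.36028612e-02
 6.97912446e+01 1.15551732e+02] 0.6457453040831036 [-1.4177565  -0.71859705  0.30785369]
```

View pics/t1.png

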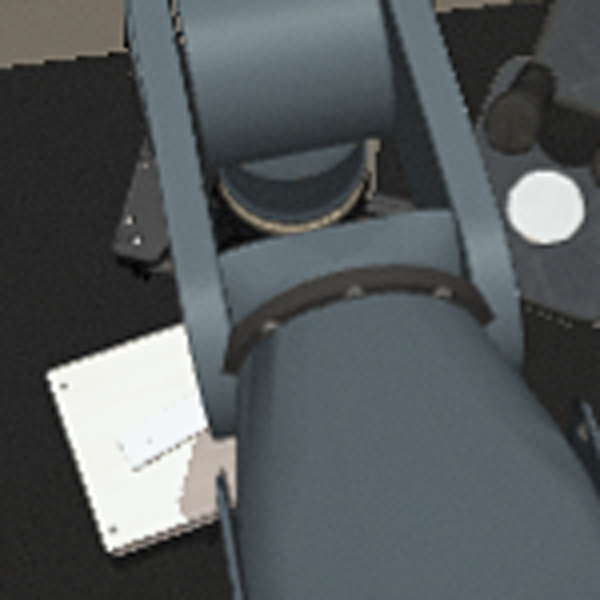

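View pics/s1.png

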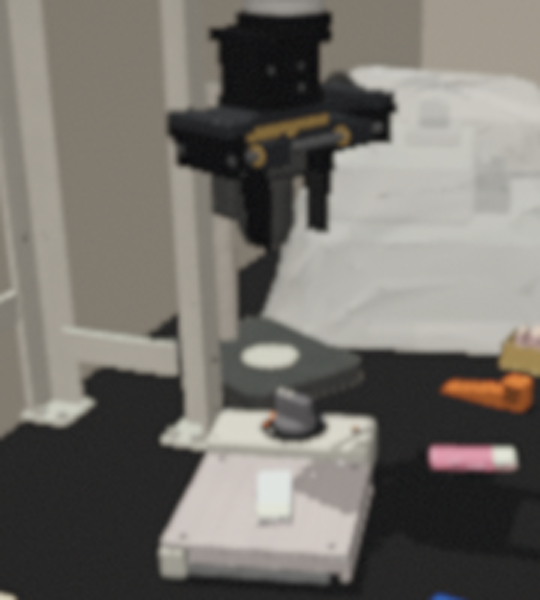

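Call:
play_rows(
  fingers=[90, 90, 90],
  linear=[
    [0, 0, 40],
    [0, 0, 60],
    [0, 0, 60],
  ],
  rot=[
    [0, 0, 0],
    [0, 0, 0],
    [0, 0, 0],
  ],
)

```text
time_s: 2.5
position: [0.6317, 0.1495, 0.1236]
tcp_rot: [[0.927, -0.375, -0.01], [-0.375, -0.927, -0.001], [-0.009, 0.004, -1.0]]
force: [-1.4, -0.5, -1.0]
opening: 0.651
```

```bash
python3 - <<'E'
from h import *
s=bot.read_state();print(s["time_s"],s["position"],s["force"])
im=capture("side")
cv2.imwrite("pics/s2.png",cv2.resize(im[130:230,160:270,::-1],None,fx=6,fy=6,interpolation=cv2.INTER_CUBIC))
s=bot.read_state();print(s["time_s"],s["position"],s["force"])
E
```

```text
2.5 [0.63169761 0.14948467 0.12356312] [-1.36791582 -0.52858568 -1.00366158]
2.55 [0.6337753  0.14974353 0.12567621] [ 0.14957955 -0.73919973  0.09261808]
```

View pics/s2.png

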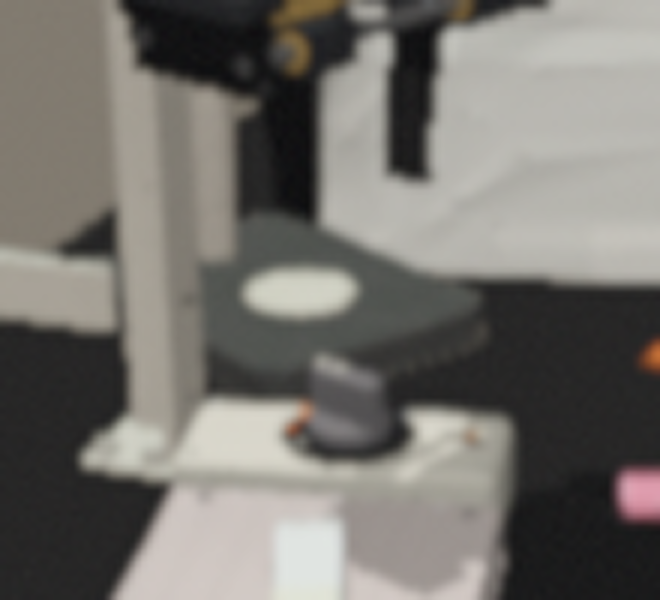

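Call:
play_rows(
  fingers=[90, 90, 90, 90, 90, 90],
  linear=[
    [0.4, -1.5, 0],
    [0.4, -1.5, 0],
    [0.4, -1.5, 20],
    [0.4, -1.5, 35],
    [0.4, -1.5, 35],
    [0.4, -1.5, 35],
  ],
  rot=[
    [0, 0, 0],
    [0, 0, 0],
    [0, 0, 0],
    [0, 0, 0],
    [0, 0, 0],
    [0, 0, 0],
  ],
)

```text
time_s: 3.15
position: [0.6371, 0.1521, 0.0921]
tcp_rot: [[0.927, -0.374, -0.0], [-0.374, -0.927, -0.0], [-0.0, 0.0, -1.0]]
force: [-0.4, 0.4, 0.0]
opening: 0.65
```

```bash
python3 - <<'E'
from h import *
im=capture("side")
s=bot.read_state();print(s["time_s"],s["position"],s["tcp_rot"],s["force"])
cv2.imwrite("pics/s3.png",cv2.resize(im[130:230,160:270,::-1],None,fx=6,fy=6,interpolation=cv2.INTER_CUBIC))
E
```

```text
3.2 [0.6376496  0.1521507  0.09259508] [[ 9.27426109e-01 -3.74005280e-01  9.28545834e-04]
 [-3.74005491e-01 -9.27426487e-01  5.86880042e-05]
 [ 8.39208377e-04 -4.01710028e-04 -9.99999567e-01]] [-1.04967215 -1.11743617  0.01409001]
```

View pics/s3.png

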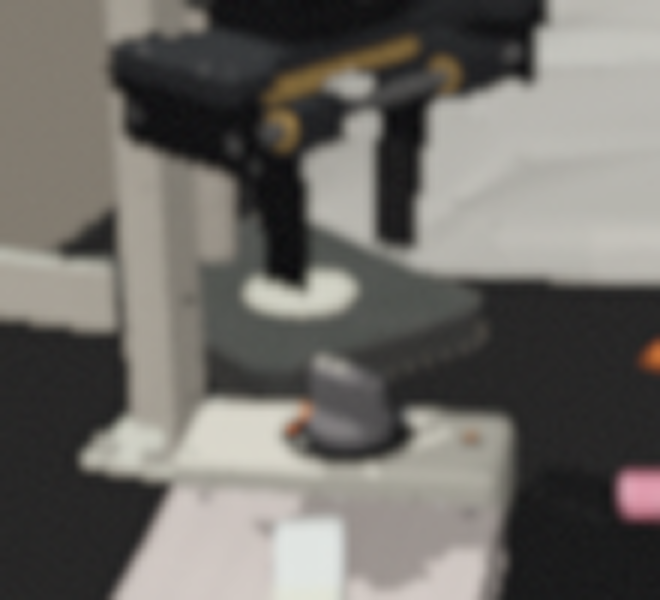

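```bash
python3 - <<'E'
from h import *
s=bot.read_state();p=s["position"];R=s["tcp_rot"]
q=lambda X:((proj("side",X)+.5-[160,130])*6).round()
print("tcp",q(p),"bar top c",q([.637,.152,.078]),"grip c",q([.637,.152,.067]))
print("fingers",q([p+R[:,1]*.028,p-R[:,1]*.028, p+R[:,1]*.028-R[:,2]*.012,p-R[:,1]*.028-R[:,2]*.012]))
im=capture("top");cv2.imwrite("pics/t3.png",cv2.resize(im[120:210,200:300,::-1],None,fx=6,fy=6,interpolation=cv2.INTER_CUBIC))
E
```

```text
tcp [[346. 343.]] bar top c [[348. 373.]] grip c [[348. 396.]]
fingers [[390. 324.]
 [300. 362.]
 [390. 299.]
 [299. 337.]]
```

View pics/t3.png

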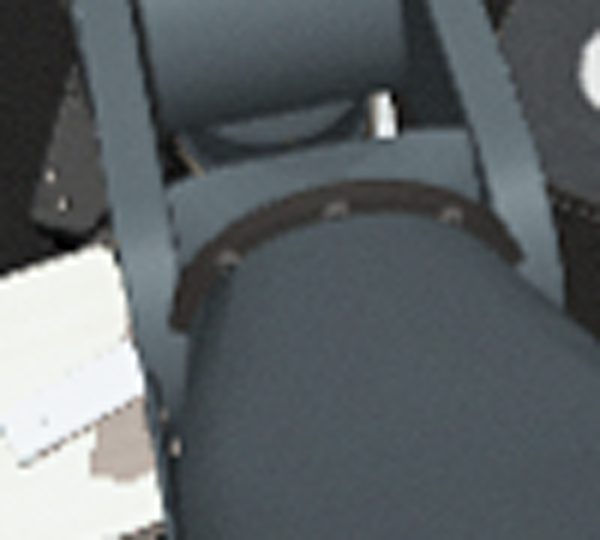

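```bash
python3 - <<'E'
from h import *
im=capture("side");s=bot.read_state();p=s["position"];R=s["tcp_rot"];print(p,s["time_s"])
b=cv2.resize(im[120:220,170:270,::-1],None,fx=6,fy=6,interpolation=cv2.INTER_CUBIC)
b=cv2.convertScaleAbs(b,alpha=2.2,beta=10)
for X in [p,p+R[:,1]*.028,p-R[:,1]*.028]:
    x=((proj("side",X)[0]+.5-[170,120])*6).astype(int);cv2.circle(b,tuple(map(int,x)),4,(0,0,255),1)
cv2.imwrite("pics/s4.png",b)
E
```

```text
[0.63791081 0.1522039  0.09293996] 3.3
```

View pics/s4.png

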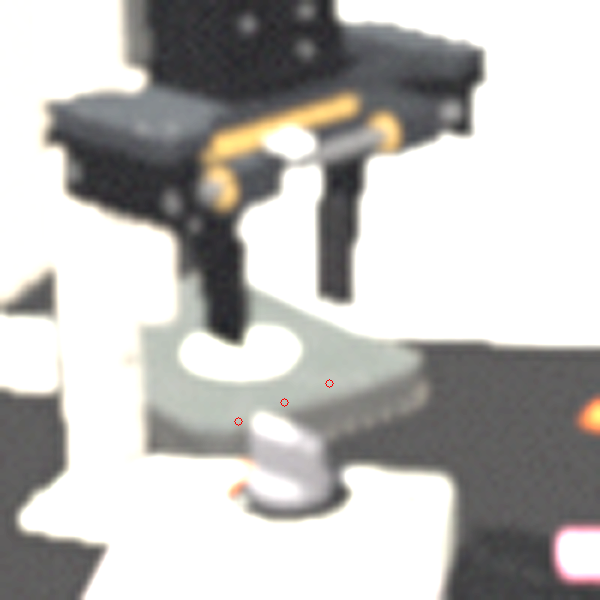

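```bash
python3 - <<'E'
from h import *
s=bot.read_state();p=s["position"];R=s["tcp_rot"]
for z in (-.07,-.11,-.15):
  for sx in (-.0375,.0375):
    X=p+R@np.array([sx,-.095,z]); print(z,sx,"top",proj("top",X)[0].round(1),(proj("top",X)[0]-[200,120])*6,"side6",((proj("side",X)[0]+.5-[170,120])*6).round())
    X=p+R@np.array([sx,.095,z]); print("   right","side6",((proj("side",X)[0]+.5-[170,120])*6).round())
E
```

```text
-0.07 -0.0375 top [208.1 165.1] [ 48.76718007 270.62722493] side6 [177. 336.]
   right side6 [493. 217.]
-0.07 0.0375 top [215.7 138.9] [ 94.29182918 113.16540284] side6 [ 51. 290.]
   right side6 [369. 180.]
-0.11 -0.0375 top [206.1 160.7] [ 36.55137727 244.15689805] side6 [173. 239.]
   right side6 [494. 130.]
-0.11 0.0375 top [214.  133.4] [84.26337035 80.36852169] side6 [ 45. 196.]
   right side6 [368.  97.]
-0.15 -0.0375 top [203.9 155.9] [ 23.21887979 215.25957381] side6 [168. 138.]
   right side6 [496.  40.]
-0.15 0.0375 top [212.2 127.4] [73.3376753 44.6272943] side6 [38. 99.]
   right side6 [368.  10.]
```

Call:
play_rows(
  fingers=[255, 255, 255, 255, 255, 255, 255],
  linear=[
    [0, 0, 0],
    [0, 0, 0],
    [0, 0, 0],
    [0, 0, 0],
    [0, 0, 0],
    [0, 0, 0],
    [0, 0, 0],
  ],
  rot=[
    [0, 0, 0],
    [0, 0, 0],
    [0, 0, 0],
    [0, 0, 0],
    [0, 0, 0],
    [0, 0, 0],
    [0, 0, 0],
  ],
)

```text
time_s: 4.0
position: [0.6371, 0.1521, 0.092]
tcp_rot: [[0.927, -0.374, -0.0], [-0.374, -0.927, 0.0], [-0.0, 0.0, -1.0]]
force: [0.0, -0.4, 1.2]
opening: 0.092
```

```bash
python3 - <<'E'
from h import *
im=capture("side");s=bot.read_state();p=s["position"];R=s["tcp_rot"];print(p,s["time_s"],s["opening"],s["force"])
b=cv2.resize(im[120:220,170:270,::-1],None,fx=6,fy=6,interpolation=cv2.INTER_CUBIC)
b=cv2.convertScaleAbs(b,alpha=2.2,beta=10)
for X in [p,p-R[:,2]*.04]:
    x=((proj("side",X)[0]+.5-[170,120])*6).astype(int);cv2.circle(b,tuple(map(int,x)),4,(0,0,255),1)
cv2.imwrite("pics/s5.png",b)
E
```

```text
[0.63713103 0.15209567 0.091986  ] 4.05 0.06013620801456664 [0.77839171 0.2337892  0.86991657]
```

View pics/s5.png

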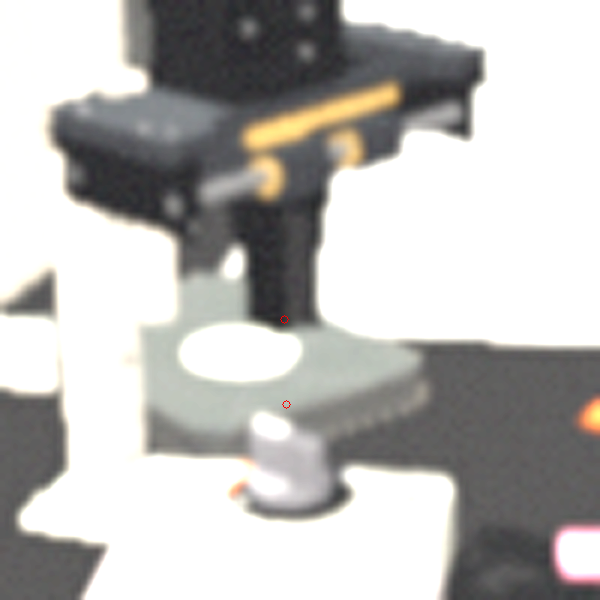

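Call:
play_rows(
  fingers=[150, 150, 150, 150, 150, 255, 255, 255, 255],
  linear=[
    [0, 0, 0],
    [0, 0, 0],
    [0, 0, 12],
    [0, 0, 24],
    [0, 0, 32],
    [0, 0, 32],
    [0, 0, 32],
    [0, 0, 32],
    [0, 0, 32],
  ],
  rot=[
    [0, 0, 0],
    [0, 0, 0],
    [0, 0, 0],
    [0, 0, 0],
    [0, 0, 0],
    [0, 0, 0],
    [0, 0, 0],
    [0, 0, 0],
    [0, 0, 0],
  ],
)

```text
time_s: 4.95
position: [0.6376, 0.1522, 0.0606]
tcp_rot: [[0.927, -0.374, 0.001], [-0.374, -0.927, 0.0], [0.001, -0.0, -1.0]]
force: [1.1, 0.5, 0.8]
opening: 0.135
```

```bash
python3 - <<'E'
from h import *
im=capture("side");s=bot.read_state();p=s["position"];R=s["tcp_rot"];print(p,s["time_s"],s["opening"],s["force"])
b=cv2.resize(im[120:220,170:270,::-1],None,fx=6,fy=6,interpolation=cv2.INTER_CUBIC)
b=cv2.convertScaleAbs(b,alpha=2.2,beta=10)
for X in [p,p-R[:,2]*.04]:
    x=((proj("side",X)[0]+.5-[170,120])*6).astype(int);cv2.circle(b,tuple(map(int,x)),4,(0,0,255),1)
cv2.imwrite("pics/s6.png",b)
E
```

```text
[0.63758669 0.15213542 0.06059378] 5.0 0.0890083031452345 [0.06159774 0.14199168 0.25122011]
```

View pics/s6.png

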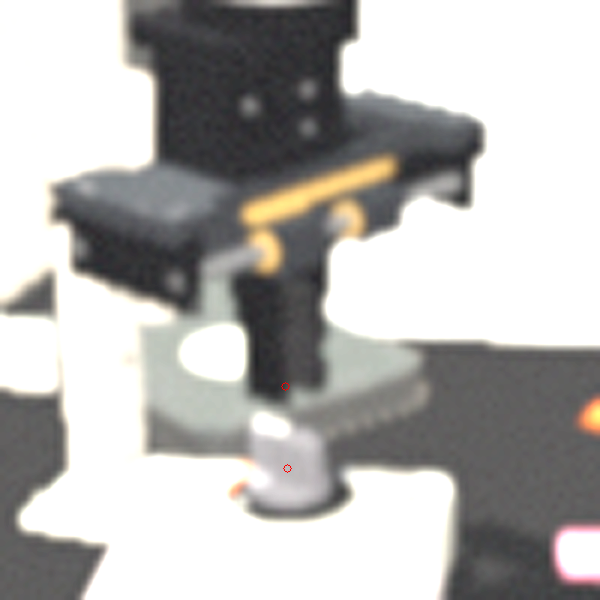

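Call:
play_rows(
  fingers=[140, 140, 140, 140, 140, 140, 140, 140],
  linear=[
    [0, 0, 0],
    [0, 0, 0],
    [0, 0, 0],
    [0, 0, 12],
    [0, 0, 22],
    [0, 0, 30],
    [0, 0, 36],
    [0, 0, 36],
  ],
  rot=[
    [0, 0, 0],
    [0, 0, 0],
    [0, 0, 0],
    [0, 0, 0],
    [0, 0, 0],
    [0, 0, 0],
    [0, 0, 0],
    [0, 0, 0],
  ],
)

```text
time_s: 5.8
position: [0.636, 0.152, 0.0224]
tcp_rot: [[0.927, -0.374, -0.003], [-0.374, -0.927, -0.0], [-0.003, 0.001, -1.0]]
force: [-0.9, 0.4, -0.5]
opening: 0.444
```

```bash
cat > look.py <<'E'
from h import *
import sys
im=capture("side");s=bot.read_state();p=s["position"];R=s["tcp_rot"];print(p,s["time_s"],s["opening"],s["force"],s["moment"])
b=cv2.resize(im[120:220,170:270,::-1],None,fx=6,fy=6,interpolation=cv2.INTER_CUBIC)
b=cv2.convertScaleAbs(b,alpha=1.6,beta=10)
for X in [p-R[:,2]*.04]:
    x=((proj("side",X)[0]+.5-[170,120])*6).astype(int);cv2.circle(b,tuple(map(int,x)),4,(0,0,255),1)
cv2.imwrite(sys.argv[1],b)
E
python3 look.py pics/s7.png
```

```text
[0.63661182 0.1520431  0.02315247] 5.85 0.45317205846410585 [ 0.19014909 -0.19964283 -0.83511038] [ 0.02642051  0.06726067 -0.0185362 ]
```

View pics/s7.png

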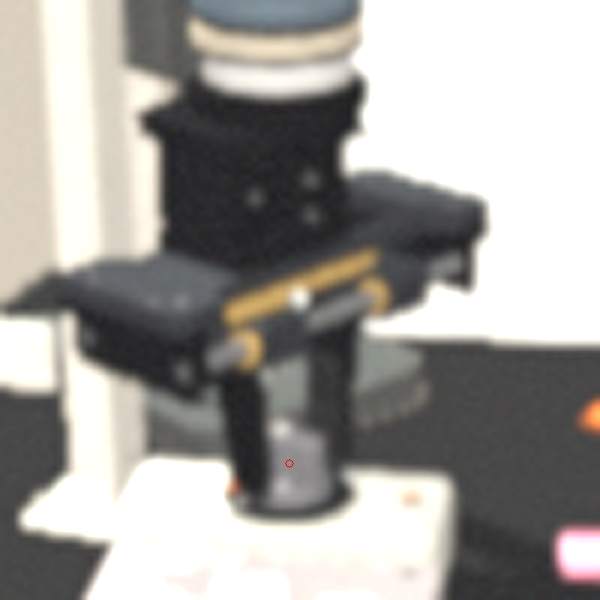

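Call:
play_rows(
  fingers=[255, 255, 255, 255, 255, 255, 255],
  linear=[
    [0, 0, 0],
    [0, 0, 0],
    [0, 0, 0],
    [0, 0, 0],
    [0, 0, 0],
    [0, 0, 0],
    [0, 0, 0],
  ],
  rot=[
    [0, 0, 0],
    [0, 0, 0],
    [0, 0, 0],
    [0, 0, 0],
    [0, 0, 0],
    [0, 0, 0],
    [0, 0, 0],
  ],
)

```text
time_s: 6.55
position: [0.6366, 0.1514, 0.0243]
tcp_rot: [[0.927, -0.374, -0.001], [-0.374, -0.927, -0.001], [-0.001, 0.001, -1.0]]
force: [-2.9, -3.4, 4.5]
opening: 0.134
```

```bash
python3 look.py pics/s8.png
```

```text
[0.63660264 0.15139455 0.0243569 ] 6.6 0.13212733482668987 [-2.75942219 -4.66547955  3.80024195] [-0.60890695  0.59872214 -0.02070969]
```

Call:
play_rows(
  fingers=[255, 255, 255, 255, 255, 255, 255, 255, 255, 255, 255, 255, 255, 255],
  linear=[
    [0, 0, 0],
    [0, 0, 0],
    [0, 0, 0],
    [0, 0, 0],
    [0, 0, 0],
    [0, 0, 0],
    [0, 0, 0],
    [0, 0, 0],
    [0, 0, 0],
    [0, 0, 0],
    [0, 0, 0],
    [0, 0, 0],
    [0, 0, 0],
    [0, 0, 0],
  ],
  rot=[
    [0, 0, -5],
    [0, 0, -10],
    [0, 0, -15],
    [0, 0, -20],
    [0, 0, -25],
    [0, 0, -30],
    [0, 0, -35],
    [0, 0, -40],
    [0, 0, -45],
    [0, 0, -50],
    [0, 0, -55],
    [0, 0, -60],
    [0, 0, -62],
    [0, 0, -62],
  ],
)

```text
time_s: 8.0
position: [0.6367, 0.1506, 0.0244]
tcp_rot: [[0.765, 0.645, -0.001], [0.645, -0.765, -0.002], [-0.002, 0.001, -1.0]]
force: [-3.2, -5.5, 4.8]
opening: 0.134
```

```bash
python3 look.py pics/s9.png
```

```text
[0.63676627 0.15065094 0.02434699] 8.05 0.13510995197000647 [-3.28417711 -5.92714373  5.34440049] [-1.09552106  0.45326891  0.0318169 ]
```

View pics/s9.png

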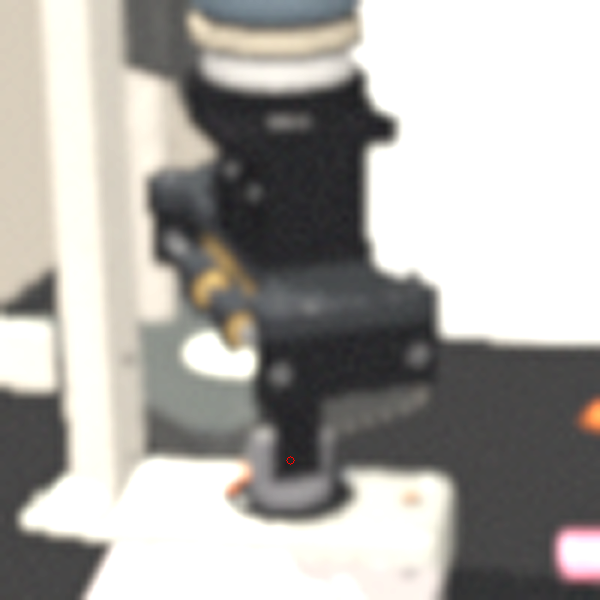

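Call:
play_rows(
  fingers=[150, 150, 150, 150, 150, 150, 150, 150, 150],
  linear=[
    [0, 0, 0],
    [0, 0, 0],
    [0, 0, 0],
    [0, 0, -20],
    [0, 0, -45],
    [0, 0, -70],
    [-40, 0, -90],
    [-80, 0, -90],
    [-120, 0, -90],
  ],
  rot=[
    [0, 0, 0],
    [0, 0, 0],
    [0, 0, 0],
    [0, 0, 0],
    [0, 0, 0],
    [0, 0, 0],
    [0, 0, 0],
    [0, 0, 0],
    [0, 0, 0],
  ],
)

```text
time_s: 8.95
position: [0.5453, 0.0749, 0.1149]
tcp_rot: [[0.765, 0.644, 0.003], [0.644, -0.765, 0.0], [0.003, 0.002, -1.0]]
force: [-0.2, -0.3, -0.6]
opening: 0.413
```

```bash
python3 look.py pics/s10.png
```

```text
[0.53680145 0.07205112 0.11355743] 9.0 0.41103355649441675 [-5.78126315 -2.73088738  0.30879753] [-0.10255066  0.2402543  -0.038278  ]
```

View pics/s10.png

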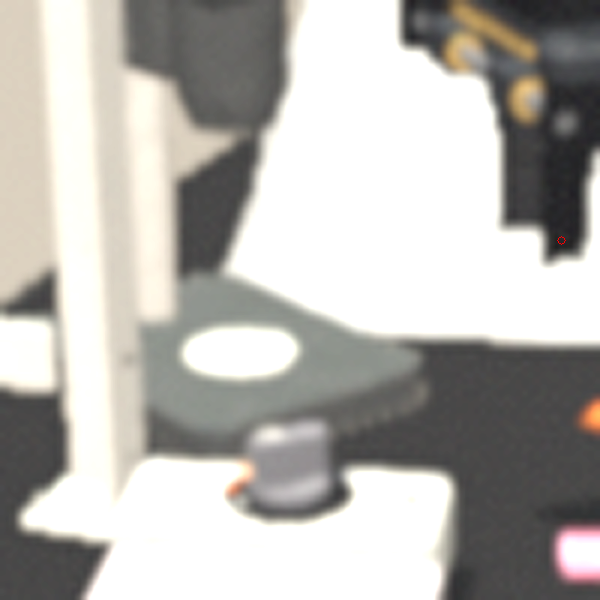

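```bash
python3 - <<'E'
from h import *
t=cv2.imread("pics/top0.png");s=cv2.imread("pics/side0.png")
cv2.imwrite("pics/w_t.png",cv2.resize(t[182:226,310:342],None,fx=13,fy=13,interpolation=cv2.INTER_CUBIC))
cv2.imwrite("pics/w_s.png",cv2.resize(s[178:202,260:304],None,fx=16,fy=16,interpolation=cv2.INTER_CUBIC))
E
```

```text
(no output)
```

View pics/w_t.png

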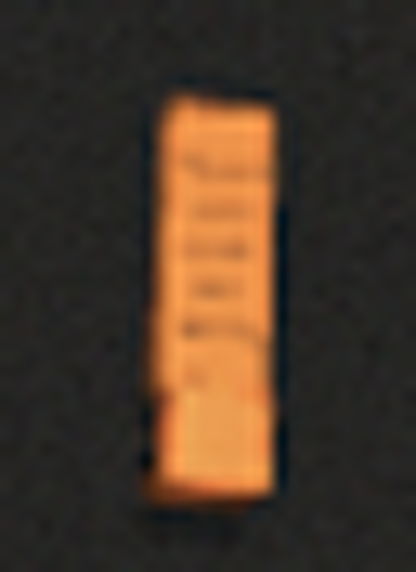

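View pics/w_s.png

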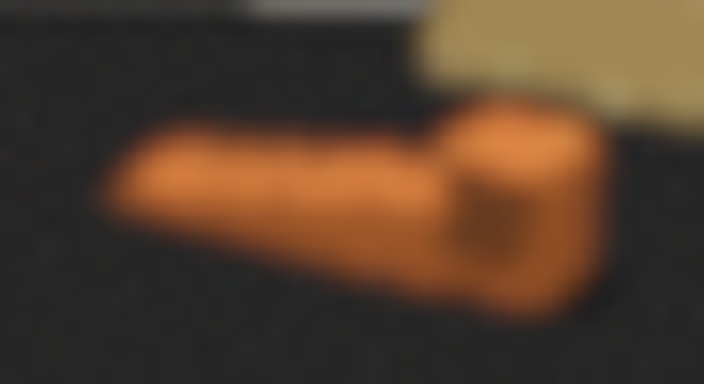

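```bash
python3 - <<'E'
from h import *
P=lambda x,y:(310+x/13-.5,182+y/13-.5); S=lambda x,y:(260+x/16-.5,178+y/16-.5)
h=onz("top",P(221,438),.03);t=onz("top",P(220,102),.003)
print("heel",h,"tip",t,np.linalg.norm((h-t)[:2]),np.degrees(np.arctan2(*(t-h)[1::-1])))
# side: heel top centre, tip corners
print("tri heel top",tri(P(221,438),S(520,135)),"tip near",tri(P(160,103),S(108,205)),"tip far",tri(P(275,106),S(180,125)))
a=tri(P(155,495),S(525,318));print("heel back-left bottom",a)
hs=onz("side",S(520,138),.03);print("side heel",hs)
# right edge line at top and left
l0=onz("top",P(163,105),.003);r0=onz("top",P(276,108),.003)
hl=onz("top",P(169,488),.03);hr=onz("top",P(275,490),.03);hfl=onz("top",P(170,392),.03);hfr=onz("top",P(276,392),.03)
print(np.round([l0,r0,hl,hr,hfl,hfr],4)); print((hl+hr+hfl+hfr)/4)
E
```

```text
heel [ 0.4802667  -0.05977621  0.03      ] tip [ 0.56169056 -0.07968174  0.003     ] 0.08382167675668463 -13.737539680034683
tri heel top (array([ 0.48066898, -0.05947779,  0.03099404]), np.float64(0.0010365466101423043)) tip near (array([ 0.56389464, -0.066112  ,  0.00080819]), np.float64(0.0001926843343860774)) tip far (array([ 0.55719804, -0.09097938,  0.00897356]), np.float64(0.0013535657483784538))
heel back-left bottom (array([ 0.4743683 , -0.04913982, -0.00212907]), np.float64(0.0030331048620463948))
side heel [ 0.48133063 -0.06032816  0.03      ]
[[ 0.5628 -0.0663  0.003 ]
 [ 0.5585 -0.0925  0.003 ]
 [ 0.4707 -0.0462  0.03  ]
 [ 0.467  -0.0698  0.03  ]
 [ 0.4922 -0.0502  0.03  ]
 [ 0.4889 -0.074   0.03  ]]
[ 0.47968216 -0.06001949  0.03      ]
```

Call:
play_rows(
  fingers=[90, 90, 90, 90, 90, 90, 90, 90, 90, 90],
  linear=[
    [-25, 10, 0],
    [-50, 20, 0],
    [-80, 32, 0],
    [-110, 48, 0],
    [-136, 61, 0],
    [-136, 61, 20],
    [-136, 61, 40],
    [-136, 61, 50],
    [-136, 61, 50],
    [-136, 61, 50],
  ],
  rot=[
    [0, 0, 7.5],
    [0, 0, 15],
    [0, 0, 22.5],
    [0, 0, 30],
    [0, 0, 37.5],
    [0, 0, 45],
    [0, 0, 52.6],
    [0, 0, 52.6],
    [0, 0, 52.6],
    [0, 0, 52.6],
  ],
)

```text
time_s: 10.0
position: [0.4809, -0.059, 0.0641]
tcp_rot: [[0.977, -0.215, 0.0], [-0.215, -0.977, 0.0], [0.0, -0.0, -1.0]]
force: [-0.1, -0.6, 0.2]
opening: 0.645
```

```bash
cat > look2.py <<'E'
from h import *
import sys
x0,y0,f=235,140,6
im=capture("side");s=bot.read_state();p=s["position"];R=s["tcp_rot"];print(p,R.round(3).tolist(),s["time_s"],s["opening"],s["force"],s["moment"])
b=cv2.resize(im[y0:y0+90,x0:x0+110,::-1],None,fx=f,fy=f,interpolation=cv2.INTER_CUBIC)
b=cv2.convertScaleAbs(b,alpha=1.6,beta=10)
for X in [p-R[:,2]*.04]:
    x=((proj("side",X)[0]+.5-[x0,y0])*f).astype(int);cv2.circle(b,tuple(map(int,x)),4,(0,0,255),1)
cv2.imwrite(sys.argv[1],b)
t=capture("top");cv2.imwrite(sys.argv[1].replace("/s","/ts"),cv2.resize(t[120:260,170:370,::-1],None,fx=4,fy=4,interpolation=cv2.INTER_CUBIC))
E
python3 look2.py pics/s11.png
```

```text
[ 0.48115585 -0.05913459  0.06449895] [[0.976, -0.216, 0.001], [-0.216, -0.976, -0.0], [0.001, 0.0, -1.0]] 10.05 0.6495435856573412 [ 0.45325259 -0.46462938  0.45343099] [ 0.0862253   0.04131338 -0.01773241]
```

View pics/s11.png

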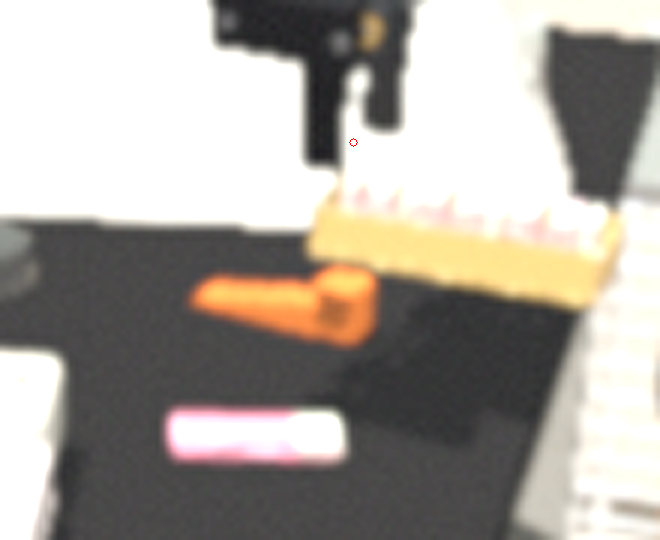

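View pics/ts11.png

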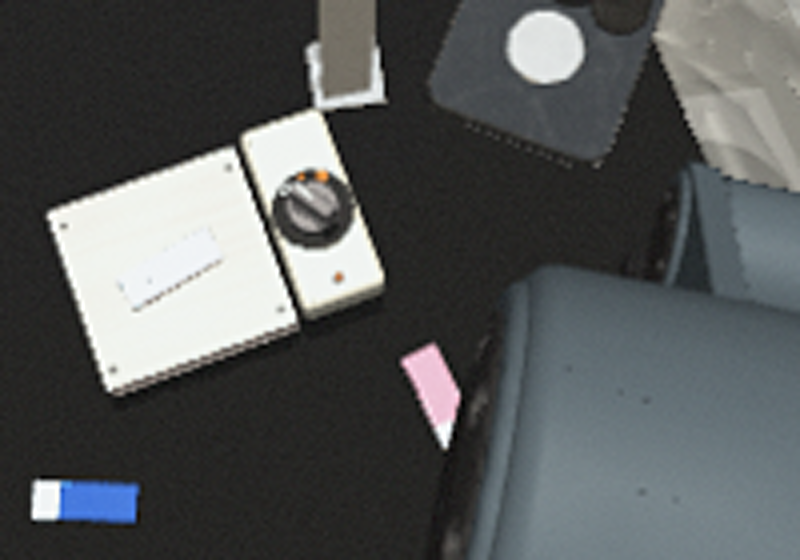

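```bash
python3 - <<'E'
from h import *
t=capture("top");cv2.imwrite("pics/sel2.png",cv2.resize(t[155:190,230:265,::-1],None,fx=16,fy=16,interpolation=cv2.INTER_CUBIC))
E
```

```text
(no output)
```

View pics/sel2.png

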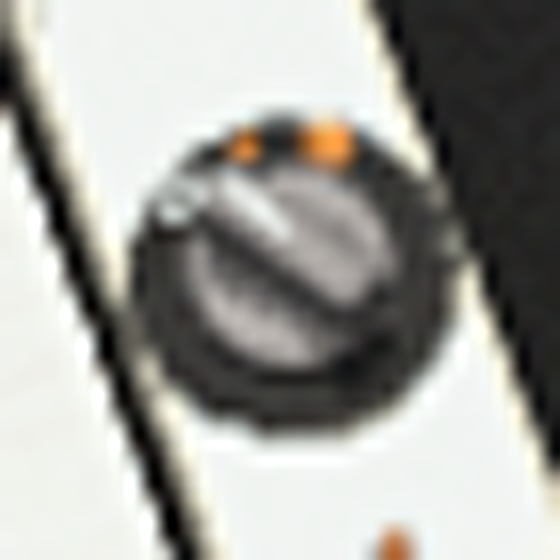

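Call:
play_rows(
  fingers=[90, 90, 90, 90, 90, 90, 90],
  linear=[
    [0, 0, 30],
    [0, 0, 60],
    [0, 0, 75],
    [0, 0, 85],
    [0, 0, 90],
    [0, 0, 92],
    [0, 0, 92],
  ],
  rot=[
    [0, 0, 0],
    [0, 0, 0],
    [0, 0, 0],
    [0, 0, 0],
    [0, 0, 0],
    [0, 0, 0],
    [0, 0, 0],
  ],
)

```text
time_s: 10.85
position: [0.4809, -0.0594, -0.0275]
tcp_rot: [[0.976, -0.217, 0.001], [-0.217, -0.976, -0.0], [0.001, 0.0, -1.0]]
force: [0.3, 0.5, -0.1]
opening: 0.649
```

```bash
python3 look2.py pics/s12.png
```

```text
[ 0.48096367 -0.05941664 -0.02735983] [[0.976, -0.217, 0.001], [-0.217, -0.976, -0.0], [0.001, 0.0, -1.0]] 10.9 0.64490351069476 [0.79990276 0.3458706  0.27668294] [-0.00211503 -0.01930673 -0.01890091]
```

View pics/s12.png

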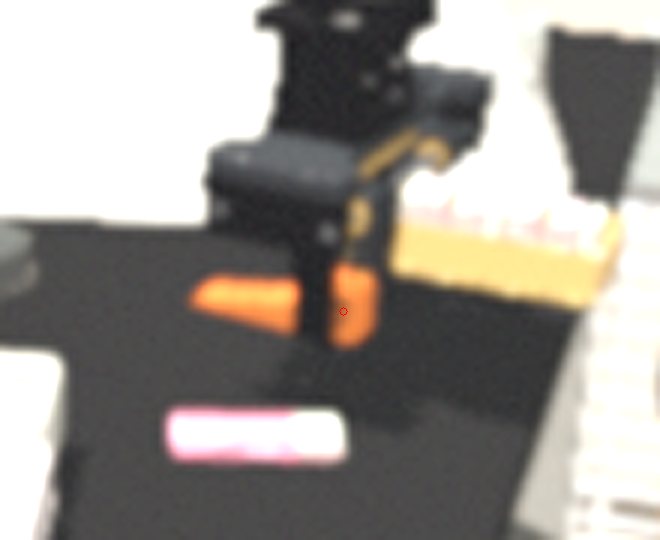

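Call:
play_rows(
  fingers=[90, 90, 255, 255, 255, 255, 255, 255, 255],
  linear=[
    [0, 0, 3],
    [0, 0, 4],
    [0, 0, 4],
    [0, 0, 4],
    [0, 0, 4],
    [0, 0, 4],
    [0, 0, 4],
    [0, 0, 4],
    [0, 0, 4],
  ],
  rot=[
    [0, 0, 0],
    [0, 0, 0],
    [0, 0, 0],
    [0, 0, 0],
    [0, 0, 0],
    [0, 0, 0],
    [0, 0, 0],
    [0, 0, 0],
    [0, 0, 0],
  ],
)

```text
time_s: 11.85
position: [0.4804, -0.0593, -0.0319]
tcp_rot: [[0.976, -0.218, 0.0], [-0.218, -0.976, -0.0], [0.0, 0.0, -1.0]]
force: [0.1, 0.4, -0.9]
opening: 0.272
```

```bash
python3 look2.py pics/s13.png
```

```text
[ 0.48041056 -0.05928919 -0.03194316] [[0.976, -0.217, 0.0], [-0.217, -0.976, -0.0], [0.0, 0.0, -1.0]] 11.9 0.26874765608491646 [-0.3969211   0.34172981  0.15558101] [0.10961352 0.01534468 0.00291396]
```

View pics/s13.png

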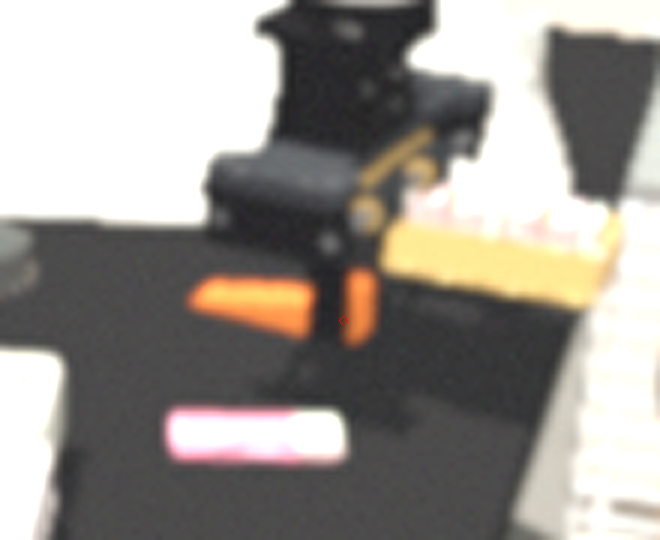

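```bash
python3 - <<'E'
from h import *
im=capture("side");s=bot.read_state();p=s["position"];R=s["tcp_rot"]
x0,y0,f=262,170,14
b=cv2.resize(im[y0:y0+35,x0:x0+45,::-1],None,fx=f,fy=f,interpolation=cv2.INTER_CUBIC)
b=cv2.convertScaleAbs(b,alpha=2,beta=20)
def dot(X,c):
    x=((proj("side",X)[0]+.5-[x0,y0])*f).astype(int);cv2.circle(b,tuple(map(int,x)),4,c,1)
o=np.array([p[0],p[1],0])
X=lambda x,y,z:o+R[:,0]*x-R[:,1]*y+[0,0,z]
for x in(-.012,.012):
  for z in(0,.03): dot(X(x,.012,z),(255,0,0))
for x in(-.0095,.0095):
  for z in(.007,.05): dot(X(x,.012,z),(0,255,0))
dot(X(.082,.012,0),(255,0,0));dot(X(.082,-.012,.003),(255,0,0))
cv2.imwrite("pics/s14.png",b)
t=capture("top");cv2.imwrite("pics/t14.png",cv2.resize(t[180:225,300:345,::-1],None,fx=12,fy=12,interpolation=cv2.INTER_CUBIC))
E
```

```text
(no output)
```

View pics/s14.png

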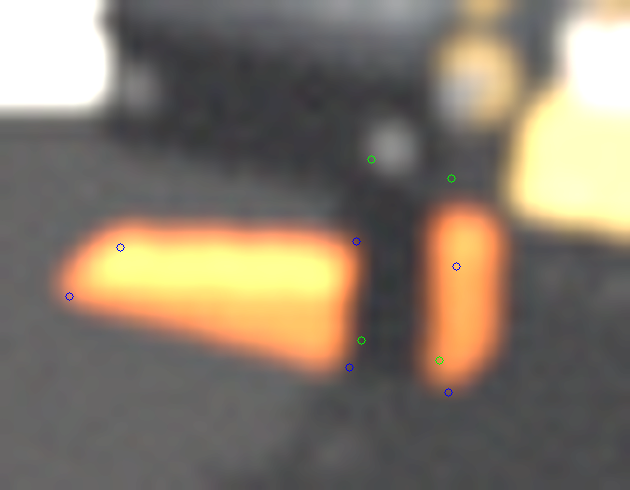

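View pics/t14.png

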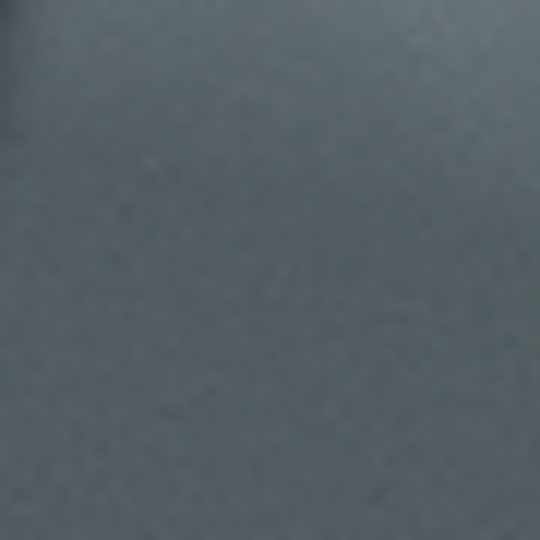

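Call:
play_rows(
  fingers=[255, 255, 255, 255, 255, 255, 255, 255, 255, 255, 255, 255, 255, 255, 255, 255, 255],
  linear=[
    [0, 0, -15],
    [0, 0, -35],
    [0, 0, -55],
    [-10, -20, -60],
    [-20, -50, -60],
    [-32, -85, -60],
    [-44, -120, -60],
    [-56, -155, -60],
    [-68, -190, -60],
    [-80, -220, -60],
    [-92, -248, -60],
    [-100, -264, -60],
    [-100.3, -269.4, -60],
    [-100.3, -269.4, -40],
    [-100.3, -269.4, -20],
    [-100.3, -269.4, -8],
    [-100.3, -269.4, -8],
  ],
  rot=[
    [0, 0, 0],
    [0, 0, 0],
    [0, 0, 0],
    [0, 0, 0],
    [0, 0, -3],
    [0, 0, -6],
    [0, 0, -9],
    [0, 0, -12],
    [0, 0, -15],
    [0, 0, -18],
    [0, 0, -21],
    [0, 0, -24],
    [0, 0, -25],
    [0, 0, -25],
    [0, 0, -25],
    [0, 0, -25],
    [0, 0, -25],
  ],
)

```text
time_s: 13.75
position: [0.4401, 0.2245, -0.0254]
tcp_rot: [[0.977, 0.214, -0.003], [0.214, -0.977, -0.001], [-0.004, 0.0, -1.0]]
force: [-0.6, 0.2, -0.8]
opening: 0.274
```

```bash
cat > look3.py <<'E'
from h import *
import sys
x0,y0,f=165,185,7
im=capture("side");s=bot.read_state();p=s["position"];R=s["tcp_rot"];print(p,R.round(3).tolist(),s["time_s"],s["opening"],s["force"],s["moment"])
b=cv2.resize(im[y0:y0+80,x0:x0+110,::-1],None,fx=f,fy=f,interpolation=cv2.INTER_CUBIC)
b=cv2.convertScaleAbs(b,alpha=1.2,beta=10)
cv2.imwrite(sys.argv[1],b)
t=capture("top");cv2.imwrite(sys.argv[1].replace("/s","/ts"),cv2.resize(t[130:250,165:305,::-1],None,fx=5,fy=5,interpolation=cv2.INTER_CUBIC))
O=np.array([.6223,.2295,0]);y=np.radians(12.4);H=np.array([[np.cos(y),-np.sin(y),0],[np.sin(y),np.cos(y),0],[0,0,1]])
print("heel in hotplate mm",(H.T@(p-O)*1000).round(1),"tip",(H.T@(p+R[:,0]*.082-O)*1000).round(1), "heading",np.degrees(np.arctan2(R[1,0],R[0,0])))
E
python3 look3.py pics/s15.png
```

```text
[ 0.4407567   0.22478544 -0.02458159] [[0.977, 0.214, -0.002], [0.214, -0.977, -0.001], [-0.002, 0.0, -1.0]] 13.8 0.27597544099612553 [ 0.30463537 -0.16399645 -0.30806858] [0.02650165 0.00694271 0.03116164]
heel in hotplate mm [-178.3   34.4  -24.6] tip [-96.3  34.3 -24.7] heading 12.372631342555927
```

View pics/s15.png

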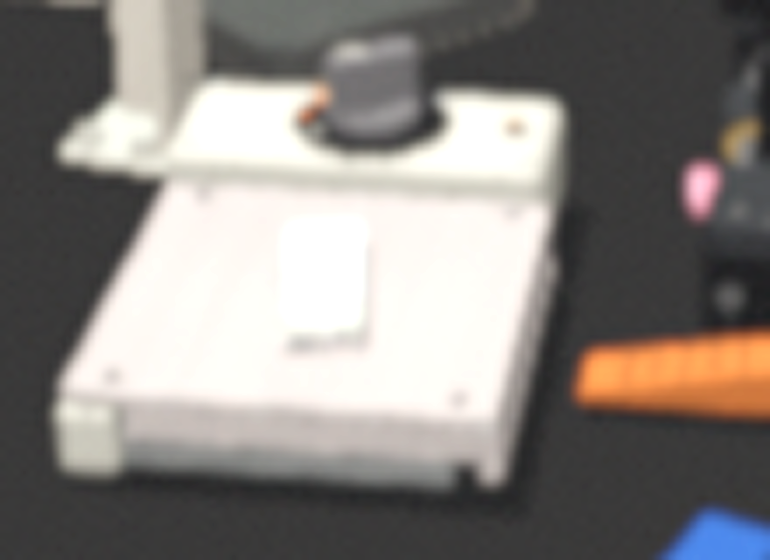

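View pics/ts15.png

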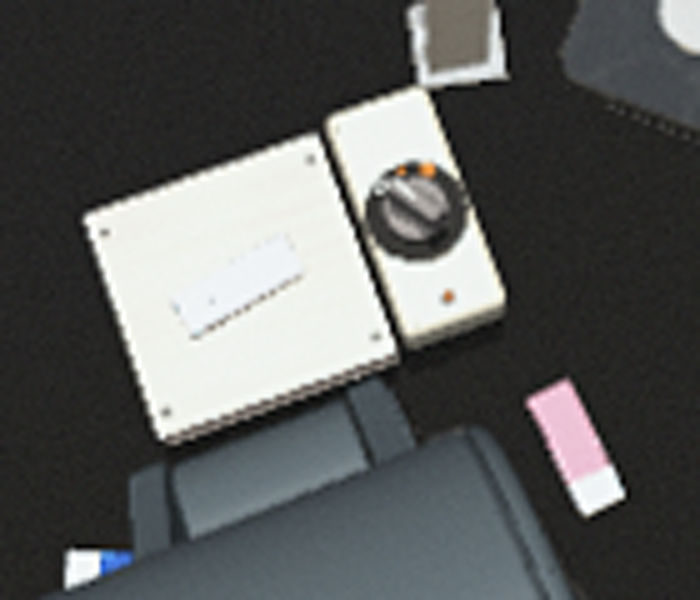

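Call:
play_rows(
  fingers=[255, 255, 255, 255, 255, 255, 255, 255, 255],
  linear=[
    [0, 0, 4],
    [0, 0, 7],
    [0, 0, 8],
    [0, 0, 8],
    [10, 0, 8],
    [20, 0, 8],
    [30, 0, 8],
    [38, 0, 8],
    [38, 0, 8],
  ],
  rot=[
    [0, 0, 0],
    [0, 0, 0],
    [0, 0, 0],
    [0, 0, 0],
    [0, 0, 0],
    [0, 0, 0],
    [0, 0, 0],
    [0, 0, 0],
    [0, 0, 0],
  ],
)

```text
time_s: 14.75
position: [0.481, 0.2342, -0.0318]
tcp_rot: [[0.977, 0.215, 0.003], [0.215, -0.977, 0.001], [0.004, -0.0, -1.0]]
force: [0.3, -0.6, -0.7]
opening: 0.277
```

```bash
python3 look3.py pics/s16.png
```

```text
[ 0.47950606  0.23391527 -0.03192886] [[0.977, 0.215, 0.002], [0.215, -0.977, 0.0], [0.002, -0.0, -1.0]] 14.8 0.2709449039371512 [0.3085171  0.23575165 0.56230178] [ 0.00898597 -0.13828872  0.0094562 ]
heel in hotplate mm [-138.5   35.   -31.9] tip [-56.5  35.  -31.8] heading 12.429469701862315
```

View pics/s16.png

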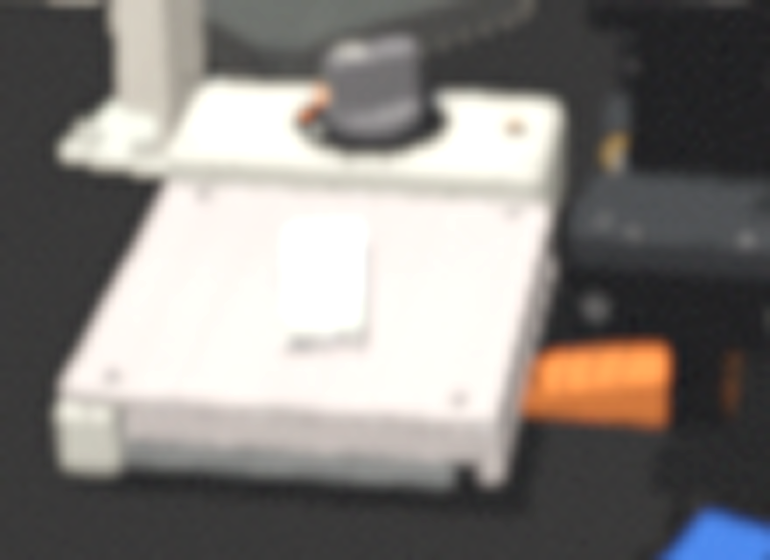

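Call:
play_rows(
  fingers=[255, 255, 255, 255, 255, 255, 255, 255, 255, 255],
  linear=[
    [3, 0, 0],
    [6, 0, 0],
    [9, 0, 0],
    [12, 0, 0],
    [14, 0, 0],
    [16, 0, 0],
    [18, 0, 0],
    [20, 0, 0],
    [21, 0, 0],
    [21, 0, 0],
  ],
  rot=[
    [0, 0, 0],
    [0, 0, 0],
    [0, 0, 0],
    [0, 0, 0],
    [0, 0, 0],
    [0, 0, 0],
    [0, 0, 0],
    [0, 0, 0],
    [0, 0, 0],
    [0, 0, 0],
  ],
)

```text
time_s: 15.85
position: [0.4916, 0.2366, -0.032]
tcp_rot: [[0.977, 0.215, -0.013], [0.215, -0.977, -0.003], [-0.014, 0.0, -1.0]]
force: [-10.7, -3.5, 13.2]
opening: 0.272
```

```bash
python3 look3.py pics/s17.png
```

```text
[ 0.49166532  0.23658164 -0.03195942] [[0.977, 0.215, -0.013], [0.215, -0.977, -0.003], [-0.014, 0.0, -1.0]] 15.9 0.27766554553213924 [-10.0691016   -3.578344    12.21948666] [-0.61105621  1.59435299 -0.18982795]
heel in hotplate mm [-126.1   35.   -32. ] tip [-44.1  35.  -33.1] heading 12.41905930107194
```

View pics/s17.png

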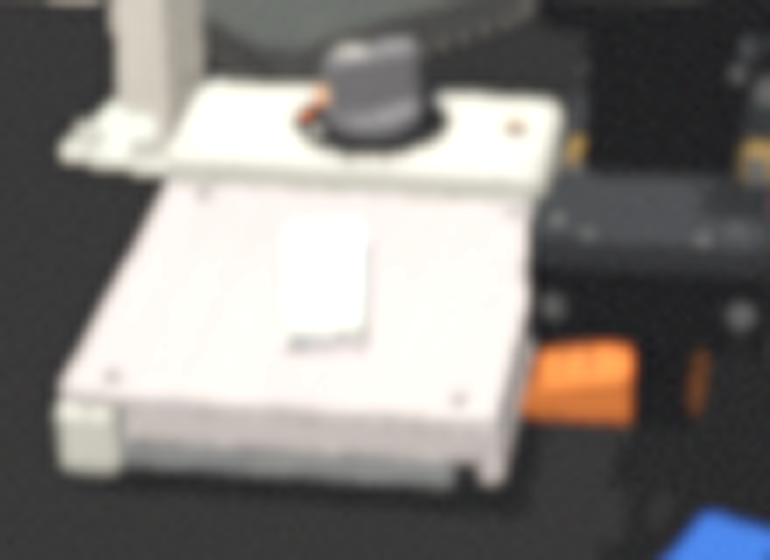

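Call:
play_rows(
  fingers=[255, 255, 255, 255, 255],
  linear=[
    [0, 0, -1],
    [0, 0, -2],
    [2, 0, -2],
    [4, 0, -2],
    [4, 0, -2],
  ],
  rot=[
    [0, 0.4, 0],
    [0, 0.8, 0],
    [0, 0.8, 0],
    [0, 0.8, 0],
    [0, 0.8, 0],
  ],
)

```text
time_s: 16.45
position: [0.4944, 0.2372, -0.0319]
tcp_rot: [[0.976, 0.216, -0.003], [0.216, -0.976, -0.001], [-0.003, 0.0, -1.0]]
force: [-8.7, -1.9, -0.4]
opening: 0.27
```

```bash
python3 look3.py pics/s18.png
```

```text
[ 0.49442517  0.23718314 -0.03188152] [[0.976, 0.216, -0.003], [0.216, -0.976, -0.001], [-0.003, 0.0, -1.0]] 16.5 0.2711482388979307 [-8.44265202 -3.44239352  0.09373252] [-0.47595058  1.54716513 -0.03637802]
heel in hotplate mm [-123.2   35.   -31.9] tip [-41.2  35.  -32.1] heading 12.452816093422076
```

View pics/s18.png

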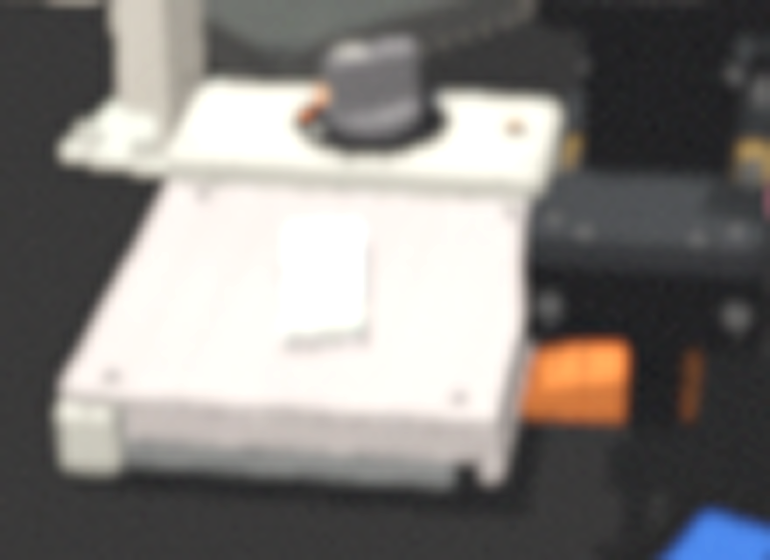

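```bash
cat > lift.py <<'E'
from h import *
import sys
def gray(im):return cv2.cvtColor(im,cv2.COLOR_RGB2GRAY).astype(np.float32)
base=gray(cv2.imread("pics/side0.png")[:,:,::-1].copy())
ims=[gray(capture("side")) for _ in range(int(sys.argv[1]))]
cur=np.mean(ims,0).astype(np.float32)
R={}
for n,(x,y,w) in {"frontnear":(230,242,5),"frontfar":(238,215,4),"rearnear":(181,239,5),"rearfar":(194,212,4),"nearedge":(215,249,9),"rearedge":(178,247,6)}.items():
    a=base[y-w:y+w+1,x-w:x+w+1];m=w+4;b=cur[y-m:y+m+1,x-m:x+m+1]
    W=np.eye(2,3,dtype=np.float32);W[:,2]=4
    try:
        cc,W=cv2.findTransformECC(a,b,W,cv2.MOTION_TRANSLATION,(3,200,1e-6),None,1);print(n,"d px",(W[:,2]-4).round(2),"cc",round(cc,3))
    except cv2.error as e:print(n,"fail")
for X in ([.5455,.2485,.036],[.5255,.3165,.036]):
    print("px per 4mm lift",(proj("side",np.array(X)+[0,0,.004])-proj("side",X)).round(2))
s=bot.read_state();print(s["time_s"],s["position"],s["force"].round(2))
E
python3 lift.py 3
```

```text
frontnear d px [ 0.06 -0.15] cc 0.998
frontfar fail
rearnear d px [ 0.01 -0.01] cc 0.999
rearfar d px [0.04 0.02] cc 0.998
nearedge d px [1.26 0.08] cc 1.0
rearedge d px [ 0.01 -0.01] cc 1.0
px per 4mm lift [[-0.   -1.45]]
px per 4mm lift [[-0.01 -1.52]]
16.7 [ 0.49441134  0.23718718 -0.03188733] [-9.34 -3.33 -0.49]
```

Call:
play_rows(
  fingers=[255, 255, 255, 255, 255, 255, 255, 255],
  linear=[
    [2, 0, 0],
    [4, 0, 0],
    [6, 0, 0],
    [8, 0, 0],
    [10, 0, 0],
    [11, 0, 0],
    [11, 0, 0],
    [11, 0, 0],
  ],
  rot=[
    [0, 0, 0],
    [0, 0, 0],
    [0, 0, 0],
    [0, 0, 0],
    [0, 0, 0],
    [0, 0, 0],
    [0, 0, 0],
    [0, 0, 0],
  ],
)

```text
time_s: 17.5
position: [0.506, 0.2398, -0.0319]
tcp_rot: [[0.976, 0.216, -0.001], [0.216, -0.976, -0.001], [-0.001, 0.0, -1.0]]
force: [-8.2, -2.1, -2.1]
opening: 0.271
```

```bash
python3 look3.py pics/s19.png; python3 lift.py 3
```

```text
[ 0.50595575  0.23982411 -0.03188864] [[0.976, 0.216, -0.001], [0.216, -0.976, -0.001], [-0.001, 0.0, -1.0]] 17.55 0.2757130469901154 [-8.44071647 -2.55049201 -1.41480803] [-0.30083046  1.42575291  0.01875698]
heel in hotplate mm [-111.4   35.1  -31.9] tip [-29.4  35.1 -32. ] heading 12.454311932988391
frontnear d px [-0.14 -0.91] cc 0.998
frontfar fail
rearnear d px [-0.06 -0.11] cc 0.995
rearfar d px [-0.22 -0.03] cc 0.992
nearedge d px [-0.29 -0.17] cc 0.997
rearedge d px [-0.02 -0.01] cc 0.999
px per 4mm lift [[-0.   -1.45]]
px per 4mm lift [[-0.01 -1.52]]
17.75 [ 0.50597927  0.23984137 -0.03189354] [-7.89 -2.15 -1.87]
```

View pics/s19.png

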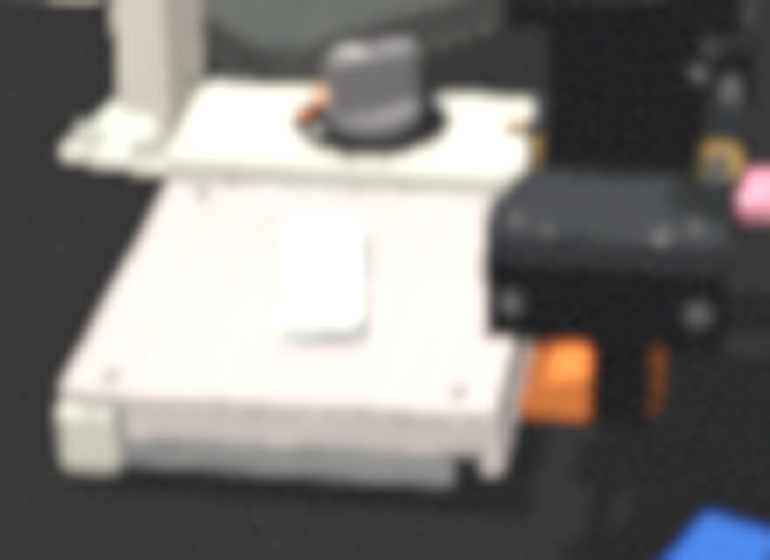

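Call:
play_rows(
  fingers=[255, 255, 255, 255, 255, 255, 255, 255],
  linear=[
    [1, 0, 0],
    [2, 0, 0],
    [3, 0, 0],
    [3.5, 0, 0],
    [3.5, 0, 0],
    [3.5, 0, 0],
    [3.5, 0, 0],
    [3.5, 0, 0],
  ],
  rot=[
    [0, 0, 0],
    [0, 0, 0],
    [0, 0, 0],
    [0, 0, 0],
    [0, 0, 0],
    [0, 0, 0],
    [0, 0, 0],
    [0, 0, 0],
  ],
)

```text
time_s: 18.55
position: [0.5094, 0.2406, -0.0319]
tcp_rot: [[0.976, 0.216, -0.001], [0.216, -0.976, -0.001], [-0.001, 0.0, -1.0]]
force: [-7.9, -1.5, -1.7]
opening: 0.274
```

```bash
python3 look3.py pics/s20.png; python3 lift.py 4
```

```text
[ 0.50939624  0.24058783 -0.03188272] [[0.976, 0.216, -0.001], [0.216, -0.976, -0.001], [-0.001, 0.0, -1.0]] 18.6 0.2686890955207303 [-9.38007949 -1.33116132 -2.42897586] [-0.24761821  1.37304835  0.10396072]
heel in hotplate mm [-107.9   35.1  -31.9] tip [-25.9  35.2 -32. ] heading 12.454409576676257
frontnear d px [-0.19 -1.27] cc 0.997
frontfar fail
rearnear d px [-0.05 -0.16] cc 0.994
rearfar d px [-0.21 -0.06] cc 0.991
nearedge d px [-4.03 -0.4 ] cc 0.997
rearedge d px [-0.02 -0.03] cc 0.999
px per 4mm lift [[-0.   -1.45]]
px per 4mm lift [[-0.01 -1.52]]
18.85 [ 0.50938262  0.2406008  -0.03189085] [-8.56 -1.74 -2.59]
```

View pics/s20.png

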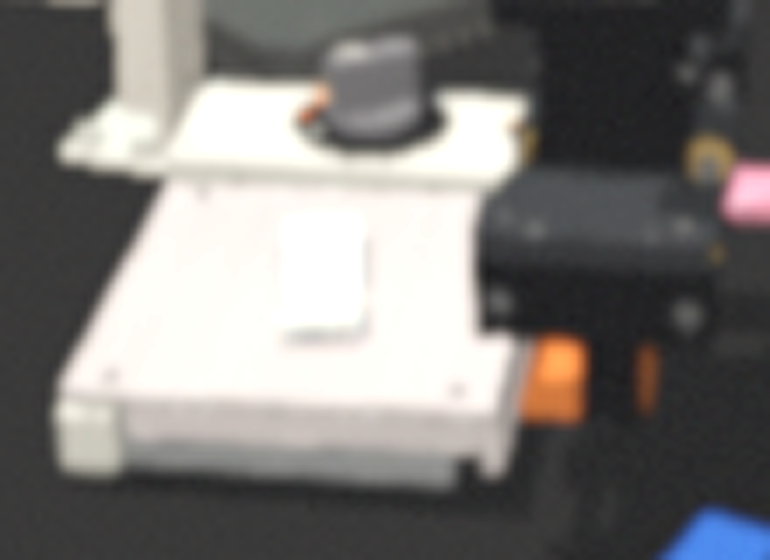

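View pics/ts20.png

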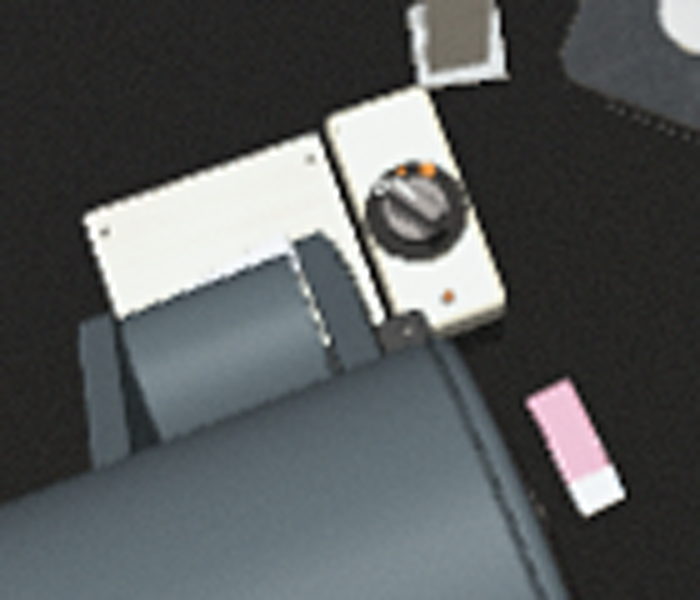

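```bash
python3 -c "
from rig import bot
print(bot.hand_in())"
```

```text
the job is handed in; nothing more can be done
None
```

The selector is at off, and the gripped orange wedge is holding the plate's front lip up by about 3.6 mm. I handed the job in at about 18.9 s; it gives no verdict.

**Last checks**
- **Selector:** it started at high. In the last top view its pointer is at the white ring.
- **Lift:** tracking the plate's front screw in the side view gave 3.4 mm there, so about 3.6 mm at the lip. The wedge's advance gives about 3.5 mm.
- **Wedge:** it lies flat on the bench, with the tool tilted under 0.2° and its height unchanged. The grip reads about 23.5 mm on the 24 mm heel. The tool feels about 9 N pushing back from the plate, and its position is steady.
- **Surroundings:** the slides look unmoved in the side view; the arm hid them in the last top view. The pink and blue blocks look undisturbed. I did not look at the tray, marker or green cassette again at the end, but the arm was not near the marker or cassette and passed over the tray.

**What disagreed**
- **Fingertip height:** the side camera showed the real fingertips about 38–40 mm above the reported TCP. A test close at the reported height missed the selector bar, so I corrected for this on both grasps.
- **First push:** the wedge was pressing on the bench with about 13 N. I raised the tool target 2 mm and tilted it 0.8°, which brought that to about zero.
- **Lip contact:** the lip began to lift within about 2 mm of where I had calculated.

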